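# Unplug the tall power adapter

### The job

Pull the tall power adapter up out of the socket strip, against the spring clips that hold it, and set it down in the empty grey tray without dropping it. Leave the low square adapter and the round one plugged in.

Things in the scene. Friction and masses are not known exactly. Their poses are not given: they have to be found in the camera images.
- adapter_tall: the tall plug-in power adapter: black box 38 (its x) x 42 (its y) x 70 mm high, the tallest of three; which socket it is in varies. Origin: centre of the housing's underside, z up through the housing; plugged in it lies 40 mm above the desk, x and y along the strip's. A 27 x 15 mm plug nose reaches 20 mm below it. 0.06 to 0.13 kg. Grip the housing; nothing stands beside its x sides.
- adapter_low: the low square power adapter: black, 46 x 50 mm, 34 mm high, same plug nose, in another socket of the strip. Origin: centre of the housing's underside, 40 mm above the desk when plugged in. Stays plugged in.
- adapter_round: the round power adapter: black, 46 mm diameter, 36 mm high, same plug nose, in another socket. Origin: centre of the housing's underside, 40 mm above the desk when plugged in. Stays plugged in.
- socket_strip: the white socket strip, fixed on the desk: 60 (x) x 243 (y) x 40 mm high, three sockets 72 mm apart along its y, the middle one at its centre. Origin: centre of its underside, z up. Two spring clips in each socket hold a plug: a straight upward pull of about 7 to 10 N frees it, no press or twist; the nose is clear after 20 mm.
- tray: the open grey tray, fixed on the desk and empty: 130 mm (its x) x 160 mm (its y), 26 mm high, walls and floor 4 mm thick. Origin: centre of its underside on the desk, z up.
Mind the look-alikes: they are no part of the job. What is shaped like the adapter_tall but purple or turquoise is not meant.

How it is judged:
By the outcome, as a careful person would: the job done as asked, in the order asked, and still so for the second after the job is handed in, with the robot touching nothing.
It also fails if it takes over 40 s, if anything falls off the work surface, if the arm or the gripper's body presses on something with over 40 N, if the wrist force passes 120 N, or if a joint passes its speed limit or range.

### The arm

A 7-joint arm with a two-finger parallel gripper is mounted at the origin on a cart in front of the work surface, level with it; the furniture and walls round the work are solid. World frame = base frame: x ahead of the robot, y to its left, z up, the work surface at z = 0. Lengths are in m, angles in rad, forces in N, time in s.
With the tool pointing down it reaches from about 0.35 to 0.9 m from the base axis. Payload 7.2 kg.
Tool frame: the origin (TCP) lies on the centre line of the jaws, within the pads' length; the fingertips stand 22 mm ahead of it and the grasp point (between the pads) lies 3 mm ahead of it; z points along the fingers, y is the line along which they close (so a half turn about z gives the same grasp; the last joint's range is limited). The gripper opens to 88 mm and grips with 3 to 60 N. Pads are 20 mm wide; open, the fingers measure 115 mm over their backs; the gripper's body (75 mm by 178 mm) begins 61 mm behind the grasp point.
Start: joints at [1.046, 0.411, -0.013, 1.596, 0.006, 1.134, -0.082], TCP at [0.276, -0.561, 0.206] pointing down, gripper open.
Joint ranges: [-2.95, 2.95], [-0.29, 1.99], [-1.47, 1.44], [0.14, 2.54], [-1.03, 4.17], [0.13, 1.85], [-2.86, 2.86]. Speed limits (rad/s): [2.39, 2.39, 3.01, 3.01, 3.14, 3.14, 3.14].

### API

Orientations are given as [roll, pitch, yaw] about the fixed x, y, z axes, in that order (R = Rz(yaw) Ry(pitch) Rx(roll)).
In Python, from cell import state, vision, order gives the robot as it stands.
- The arm moves only by the shell command python3 -m inch 'ROWS' [OPENING] [FORCE]. ROWS is JSON, one flat list of numbers, 4 for each row, row after row: the shift along the tool's x, y, z in mm, then the turn about the tool's z in rad. A call has exactly 5 rows; each row is the pose to reach, as a shift and turn from the pose commanded when the call began, along the tool's axes at that moment; what a row does not reach only later rows make up. A row lasts 1/10 s, in which the tool goes at most 50 mm and 8.59 degrees, less where a joint would pass 70% of its speed; a pose out of reach is approached as far as the arm can. A call with a gripper value outside its range is refused whole. OPENING is the finger opening in mm, from 0 to 87.8, set as the call begins (- or left out, the last holds). The fingers move at their own pace and stop on an object; FORCE is the grip in N (left out, the last holds). Time passes only in rows, so rows that repeat a pose let the fingers close, or fill a call up. It gives the time, the measured TCP pose, the force, the opening and the grip force at its end, in the units of the state.
- state(): the state, without advancing time (a new reading comes with each control period).
- vision.read_camera(name): name is "side" or "top" or "wrist"; returns a dict with "img" (384x512x3 uint8, red, green, blue), "fx", "fy", "cx", "cy" (pixels), "R" (3x3) and "t" (3): a world point X has camera coordinates R X + t; the wrist camera has in their place "T_tool_cam" (4x4, takes a point from camera to tool coordinates, whose origin is the TCP and whose axes are the flange's). Camera axes: x right, y down, z forward; pixel columns grow to the right and rows downward; lengths in m; the calibration is good to about 2 mm. A picture is of the moment at which its call begins: read the wrist's pose just before it. There is no depth.
- order.close_job(): hands the job in; it is judged then, once.
The state is a dict: "t": time; "q": joint angles; "dq": joint speeds; "joint_efforts": joint torques, N m; "ee_pos": TCP position; "tcp_rot": TCP orientation; "force": force on the tool from outside, world axes, zero at the start; "torque": the same for the moment, N m; "grip_width": finger opening in m; "finger_force": force on a finger pad.
Only numpy, scipy, OpenCV 4.12 (cv2) and the standard library are available. Lean on these libraries where they do the work, as an engineer would, in place of code of your own. Each camera call takes 0.05 s, during which the arm holds its last target. There are 200 camera calls.

## Working session

There is one attempt and no reset: what is moved stays moved. The work goes in short steps, Python scripts to look and compute and a shell command to move; the robot and the scene stay as the last step left them, time stands still between calls to the robot, and variables do not carry over. Pictures are saved under pics/ and viewed, at most 10 in all, crops included, and the job is handed in when it is done.

```bash
mkdir -p pics; python3 - <<'E'
from cell import state, vision
import cv2, numpy as np, pickle
d={}
for n in("top","side"):
    c=vision.read_camera(n); d[n]=c
    print(n,c["fx"],c["cx"],c["cy"],np.round(c["R"],3).tolist(),np.round(c["t"],3))
pickle.dump(d,open("cams.pkl","wb"))
im=np.hstack([d[n]["img"] for n in d])[:,:,::-1]
cv2.imwrite("pics/a.png",d["top"]["img"][:,:,::-1]);cv2.imwrite("pics/b.png",d["side"]["img"][:,:,::-1])
s=state();print(s)
E
```

```text
top 368.93735480650423 250.95861463799156 191.9698294123839 [[-0.001, -1.0, 0.005], [-0.982, 0.0, -0.188], [0.188, -0.006, -0.982]] [-0.063  0.485  0.808]
side 433.1354004141904 260.97212387413873 186.05250806266656 [[-1.0, -0.009, -0.017], [0.011, 0.475, -0.88], [0.016, -0.88, -0.475]] [0.505 0.094 0.887]
{'t': 0.1, 'q': array([ 1.04576283,  0.41184934, -0.01268496,  1.59694717,  0.00560407,
        1.13430524, -0.08219211]), 'dq': array([ 0.00066011, -0.0010608 , -0.00081947, -0.00132227,  0.00015546,
       -0.00011575,  0.00052203]), 'joint_efforts': array([ 3.63337494e-03, -5.89097106e+01,  6.44151103e-01, -2.91708630e+01,
       -5.38198580e-02,  1.45367277e-02,  6.82543464e-05]), 'ee_pos': array([ 0.27542943, -0.5605042 ,  0.2051804 ]), 'tcp_rot': array([-3.14012387e+00,  1.18383715e-04,  4.56842527e-01]), 'force': array([ 0.2584266 ,  0.4362355 , -0.42279306]), 'torque': array([-0.00425443, -0.00937675,  0.00160393]), 'finger_force': 0.0, 'grip_width': 0.08777425705525281}
```

View pics/a.png

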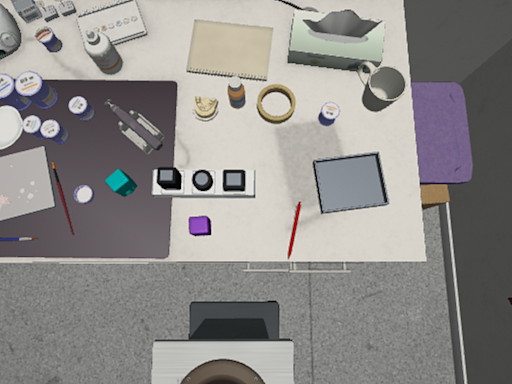

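View pics/b.png

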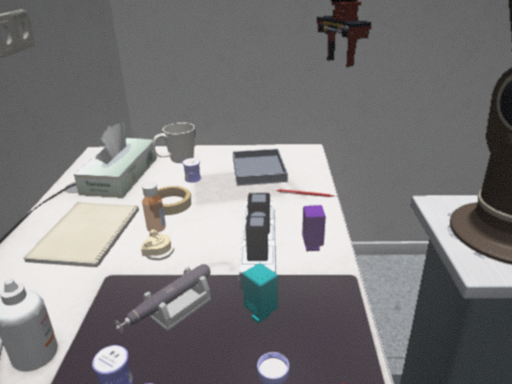

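The black boxes in the top view are at (169,178), (203,180; round) and (235,180; low and square). The look-alikes are turquoise at (121,182) and purple at (200,226). The box at (169,178) shows the most side face and stands tallest in the side view at (257,235), so I choose it. The empty tray is at (350,182).

```bash
cat > h.py <<'E'
import numpy as np,cv2,pickle
d=pickle.load(open("cams.pkl","rb"))
def ray(c,p,z):
    v=np.array([(p[0]-c["cx"])/c["fx"],(p[1]-c["cy"])/c["fy"],1]);R=c["R"];o=-R.T@c["t"];w=R.T@v
    return o+w*(z-o[2])/w[2]
def proj(c,X):
    p=c["R"]@np.array(X)+c["t"];return p[0]/p[2]*c["fx"]+c["cx"],p[1]/p[2]*c["fy"]+c["cy"]
E
python3 - <<'E'
from h import *
c=d["top"];im=c["img"]
cv2.imwrite("pics/c.png",cv2.resize(im[150:250,110:270,::-1],None,fx=5,fy=5,interpolation=cv2.INTER_CUBIC))
g=im.astype(int)
# strip: bright white region + black boxes inside
sub=np.zeros(im.shape[:2],np.uint8);sub[160:202,148:260]=1
for th in(215,235):
    m=((g.min(2)>th)*sub).astype(np.uint8)
    k,l,s,ce=cv2.connectedComponentsWithStats(m);i=1+s[1:,4].argmax()
    print(th,s[i]);r=cv2.minAreaRect(np.argwhere(l==i)[:,::-1].astype(np.float32))
    print(r,ray(c,r[0],.04),[np.round(ray(c,p,.04),3).tolist() for p in cv2.boxPoints(r)])
m=np.zeros(im.shape[:2],np.uint8);t=(g.max(2)<75);m[145:220,305:395]=t[145:220,305:395]
m2=np.zeros(im.shape[:2],np.uint8);tt=(g.max(2)<150);m2[145:220,305:395]=tt[145:220,305:395]
k,l,s,ce=cv2.connectedComponentsWithStats(m2);i=1+s[1:,4].argmax()
r=cv2.minAreaRect(np.argwhere(l==i)[:,::-1].astype(np.float32));print("tray",r,ray(c,r[0],.02),[np.round(ray(c,p,.02),3).tolist() for p in cv2.boxPoints(r)])
E
```

```text
215 [246 170   7  25 167]
((249.0, 182.0), (24.0, 6.0), 90.0) [ 0.50980416 -0.05847032  0.04      ] [[0.539, -0.051, 0.04], [0.539, -0.066, 0.04], [0.481, -0.065, 0.04], [0.481, -0.051, 0.04]]
235 [182 184   1   4   4]
((182.0, 185.5), (3.0, 0.0), -90.0) [0.5014593 0.0981358 0.04     ] [[0.498, 0.098, 0.04], [0.498, 0.098, 0.04], [0.505, 0.098, 0.04], [0.505, 0.098, 0.04]]
tray ((349.90277099609375, 182.2586669921875), (54.22418975830078, 70.41342163085938), 82.52843475341797) [ 0.51352533 -0.30093291  0.02      ] [[0.569, -0.21, 0.02], [0.592, -0.382, 0.02], [0.459, -0.39, 0.02], [0.437, -0.223, 0.02]]
```

View pics/c.png

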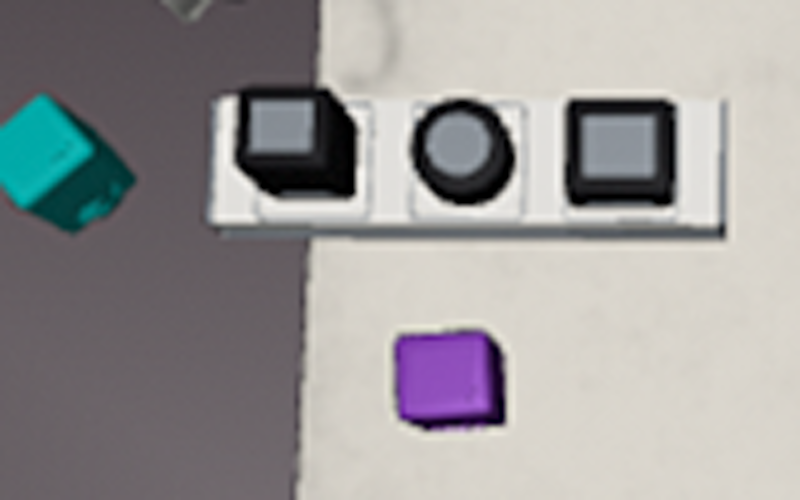

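The crop confirms it: the tall black adapter is in the left socket, with its top face centred near crop (283,127), which is image (166.6,175.4). The strip corners are clear.

```bash
python3 - <<'E'
from h import *
c=d["top"]
f=lambda x,y:(110+x/5-.4,150+y/5-.4)
print("adapter top",[np.round(ray(c,f(*p),.11),4).tolist() for p in((283,127),(240,90),(326,90))])
C=[ray(c,f(*p),.04) for p in((213,97),(725,97),(725,228),(208,223))]
m=np.mean(C,0);v=(C[0]+C[3]-C[1]-C[2])/2;print([x.round(3).tolist() for x in C],m,np.linalg.norm(v),np.degrees(np.arctan2(-v[0],v[1])),m+v/np.linalg.norm(v)*.072)
x=np.mean([ray(c,p,.02) for p in ((315,162),(381,152),(388,203),(320,213))],0);print(x)
# side-view check of tall
print(proj(d["side"],list((m+v/np.linalg.norm(v)*.072)[:2])+[.11]))
from scipy.spatial.transform import Rotation as Ro
T=(m+v/np.linalg.norm(v)*.072);T[2]=.2
from cell import state
s=state();R=Ro.from_euler("xyz",s["tcp_rot"]).as_matrix();print("shift mm",R.T@(T-s["ee_pos"])*1000)
E
```

```text
adapter top [[0.5099, 0.12, 0.11], [0.5263, 0.1392, 0.11], [0.5263, 0.1021, 0.11]]
[[0.541, 0.17, 0.04], [0.541, -0.072, 0.04], [0.478, -0.071, 0.04], [0.481, 0.169, 0.04]] [0.51039029 0.04885841 0.04      ] 0.24091564396133464 -0.29164554368358525 [0.51075678 0.12085748 0.04      ]
[ 0.51380426 -0.30374433  0.02      ]
(np.float64(255.87052263297338), np.float64(221.38567160032105))
shift mm [ 511.75506011 -507.67301853    5.86548567]
```

```bash
cat > to.py <<'E'
import sys,numpy as np
from cell import state
from scipy.spatial.transform import Rotation as Ro
T=np.array([float(a) for a in sys.argv[1:4]]);yaw=float(sys.argv[4])
s=state();R=Ro.from_euler("xyz",s["tcp_rot"]).as_matrix()
print("t",s["t"],"shift",(R.T@(T-s["ee_pos"])*1000).round(1),"turn",round(s["tcp_rot"][2]-yaw,4),"F",s["force"].round(1),"q",s["q"].round(2),"grip",s["grip_width"],s["finger_force"])
E
python3 -m inch '[21,-21,0,-0.1, 53,-53,0,-0.22, 85,-85,0,-0.35, 117,-116,0,-0.48, 149,-148,0,-0.6]' 87; python3 to.py .5105 .1205 .2 1.5708
```

```text
t: 0.6
ee_pos: [0.3442, -0.3606, 0.2057]
tcp_rot: [-3.141, 0.0, 1.062]
force: [1.1, -0.5, -0.2]
grip_width: 0.0873
finger_force: 0.0
t 0.6 shift [501.1 -89.1   5.7] turn -0.5088 F [ 1.1 -0.5 -0.2] q [ 0.9   0.21 -0.22  1.89  0.05  1.05  0.15] grip 0.0872527601802685 0.0
```

```bash

python3 -m inch '[45,-8,0,-0.12, 90,-16,0,-0.25, 135,-24,0,-0.37, 180,-32,0,-0.45, 225,-40,0,-0.5]' ; python3 to.py .5105 .1205 .2 1.5708
```

```text
t: 1.1
ee_pos: [0.42, -0.145, 0.2059]
tcp_rot: [3.142, 0.0, 1.56]
force: [0.7, -0.4, 0.4]
grip_width: 0.0871
finger_force: 0.0
t 1.1 shift [266.5  87.6   5.9] turn -0.0111 F [ 0.7 -0.4  0.4] q [ 0.64  0.13 -0.46  1.99  0.07  1.04  0.15] grip 0.08710673200313654 0.0
```

```bash

python3 -m inch '[40,13,0,0, 83,27,0,-0.005, 126,41,0,-0.01, 169,55,0,-0.01, 205,67,0,-0.01]' ; python3 -m inch '[30,10,0,0, 50,17,0,0, 57,20,0,0, 57,20,0,0, 57,20,0,0]'; python3 to.py .5105 .1205 .2 1.5708
python3 - <<'E'
from h import *
from cell import state,vision
s=state();c=vision.read_camera("wrist");pickle.dump((s,c),open("w1.pkl","wb"))
print(c["T_tool_cam"],c["fx"]);cv2.imwrite("pics/w1.png",c["img"][:,:,::-1])
E
```

```text
t: 1.6
ee_pos: [0.4899, 0.0597, 0.2059]
tcp_rot: [3.142, -0.0, 1.568]
force: [0.5, -0.4, -0.1]
grip_width: 0.0871
finger_force: 0.0
t: 2.1
ee_pos: [0.5097, 0.1128, 0.2056]
tcp_rot: [-3.141, 0.001, 1.566]
force: [0.4, -0.8, 0.2]
grip_width: 0.0869
finger_force: 0.0
t 2.1 shift [7.7 0.8 5.6] turn -0.005 F [ 0.4 -0.8  0.2] q [ 0.2   0.3  -0.62  1.81  0.2   1.09 -0.5 ] grip 0.0868777614001588 0.0
[[-6.02744202e-04 -9.52973525e-01 -3.03052963e-01  8.47600010e-02]
 [ 9.99999574e-01 -7.86303145e-04  4.83684875e-04  1.98641438e-03]
 [-6.99230378e-04 -3.03052542e-01  9.52973592e-01 -1.78738774e-01]
 [ 0.00000000e+00  0.00000000e+00  0.00000000e+00  1.00000000e+00]] 305.93473608053074
```

View pics/w1.png

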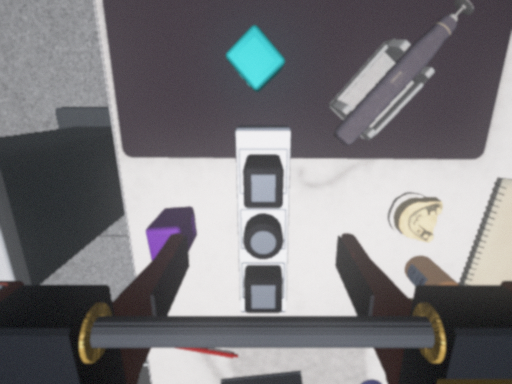

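The wrist view shows the strip, with the tall adapter's top label at about (263,188), round at (263,240) and low at (263,295). The jaws straddle the strip. I'll measure the labels next.

```bash
cat >> h.py <<'E'
from scipy.spatial.transform import Rotation as Ro
def wcam(s,c):
    T=np.eye(4);T[:3,:3]=Ro.from_euler("xyz",s["tcp_rot"]).as_matrix();T[:3,3]=s["ee_pos"];M=np.linalg.inv(T@c["T_tool_cam"])
    return dict(c,R=M[:3,:3],t=M[:3,3])
E
python3 - <<'E'
from h import *
s,c=pickle.load(open("w1.pkl","rb"));w=wcam(s,c);g=c["img"].astype(int)
for (x0,x1,y0,y1,z) in((248,278,170,204,.11),(248,278,226,256,.076),(248,278,280,306,.074)):
    m=(g[y0:y1,x0:x1].min(2)>90);a=np.argwhere(m)[:,::-1]+[x0,y0];b=(a.min(0)+a.max(0))/2;print(a.min(0),a.max(0),ray(w,b,z))
print("cols of dark",[np.where(g[190,238:290].max(1)<60)[0][[0,-1]]+238], ray(w,(245,190),.11),ray(w,(282,190),.11))
E
python3 to.py .5105 .1205 .088 1.5708
```

```text
[250 173] [276 202] [0.51283933 0.1206391  0.11      ]
[248 230] [277 255] [0.51207529 0.04776928 0.076     ]
[250 284] [275 305] [ 0.51173568 -0.0209308   0.074     ]
t 2.15 shift [  8.1   0.8 117.7] turn -0.0057 F [ 0.2  0.  -0.6] q [ 0.2   0.3  -0.62  1.81  0.2   1.09 -0.5 ] grip 0.08680182575672304 0.0Traceback (most recent call last):
  File "<stdin>", line 5, in <module>
IndexError: index 0 is out of bounds for axis 0 with size 0
```

```bash

python3 -m inch '[4,1,15,-0.005, 8,2,45,-0.005, 8,2,75,-0.005, 8,2,100,-0.005, 8,2,115,-0.005]' ; python3 -m inch '[0,0,2,0,0,0,3,0,0,0,3,0,0,0,3,0,0,0,3,0]'; python3 to.py .5115 .1207 .088 1.5708
```

```text
t: 2.65
ee_pos: [0.5106, 0.1211, 0.0883]
tcp_rot: [-3.139, 0.001, 1.571]
force: [0.1, 0.0, -0.7]
grip_width: 0.0873
finger_force: 0.0
t: 3.15
ee_pos: [0.5126, 0.1222, 0.0888]
tcp_rot: [3.14, -0.0, 1.572]
force: [-1.2, -0.3, -0.2]
grip_width: 0.087
finger_force: 0.0
t 3.15 shift [-1.5 -1.1  0.8] turn 0.0008 F [-1.2 -0.3 -0.2] q [ 0.13  0.45 -0.57  1.93  0.32  0.86 -0.61] grip 0.08699909550657657 0.0
```

```bash

for i in 1 2; do python3 -m inch '[0,0,0,0,0,0,0,0,0,0,0,0,0,0,0,0,0,0,0,0]' 30 40; done
```

```text
t: 3.65
ee_pos: [0.512, 0.1222, 0.0879]
tcp_rot: [-3.142, 0.0, 1.572]
force: [-1.2, -0.9, -0.3]
grip_width: 0.0505
finger_force: 0.0
t: 4.15
ee_pos: [0.512, 0.1222, 0.0879]
tcp_rot: [-3.142, 0.0, 1.572]
force: [-0.5, -0.1, -0.3]
grip_width: 0.0376
finger_force: 40.0
```

Gripped at 38 mm with little side force. I'll pull straight up slowly.

```bash

python3 -m inch '[0,0,-2,0,0,0,-4,0,0,0,-6,0,0,0,-8,0,0,0,-10,0]'; python3 -m inch '[0,0,-3,0,0,0,-6,0,0,0,-9,0,0,0,-12,0,0,0,-15,0]';python3 -m inch '[0,0,-5,0,0,0,-10,0,0,0,-15,0,0,0,-20,0,0,0,-20,0]'
python3 - <<'E'
from h import *
from cell import state,vision
s=state();c=vision.read_camera("side");a=vision.read_camera("wrist");pickle.dump((s,c,a),open("w2.pkl","wb"))
cv2.imwrite("pics/d.png",np.hstack([cv2.resize(c["img"][120:300,160:360,::-1],(400,360)),cv2.resize(a["img"][:,:,::-1],(400,360))]))
E
```

```text
t: 4.65
ee_pos: [0.512, 0.1222, 0.0982]
tcp_rot: [-3.142, 0.0, 1.572]
force: [0.5, -0.0, -4.8]
grip_width: 0.0375
finger_force: 40.0
t: 5.15
ee_pos: [0.5121, 0.1222, 0.1133]
tcp_rot: [3.141, 0.0, 1.572]
force: [-0.1, -0.5, -0.5]
grip_width: 0.0373
finger_force: 40.0
t: 5.65
ee_pos: [0.5125, 0.1223, 0.1338]
tcp_rot: [3.14, -0.0, 1.572]
force: [-0.3, 0.1, -1.0]
grip_width: 0.0372
finger_force: 40.0
```

View pics/d.png

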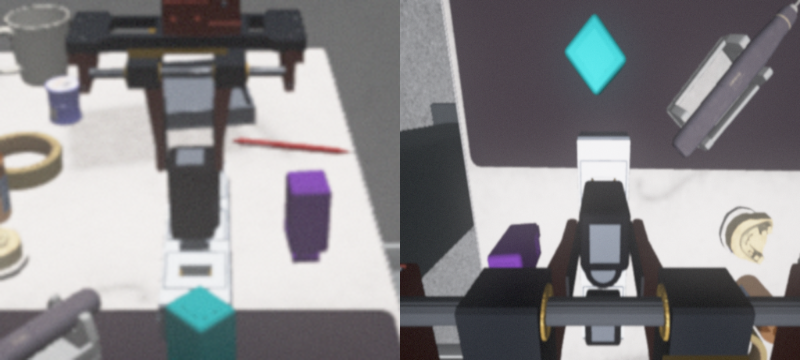

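The side crop shows the socket free and the plug nose hanging at about crop (193,243), with the adapter held. I'll check for slip using the label's place in the wrist view.

```bash
python3 - <<'E'
from h import *
s,c,a=pickle.load(open("w2.pkl","rb"));g=a["img"].astype(int)
x0,x1,y0,y1=245,280,225,300
m=(g[y0:y1,x0:x1].min(2)>90).astype(np.uint8);k,l,st,ce=cv2.connectedComponentsWithStats(m)
i=1+st[1:,4].argmax();print(st[1:]+[x0,y0,0,0,0]);p=st[i,:2]+st[i,2:4]/2+[x0,y0]
w=wcam(s,a)
for z in(-.01,0,.01,.022,.03): print(z,ray(w,p,s["ee_pos"][2]+z))
# nose bottom in side view
q=(160+193/2,120+247/2);print("nose bottom in side, col/row",q,[ (z,np.round(proj(c,(.512,.128,z)),0)) for z in(.04,.05,.06,.07,.08)])
print("tool->tray",)
E
python3 to.py .5138 -.3025 .15 1.5708
```

```text
[[ 245  239   35   42 1470]
 [ 245  288   31   12  325]
 [ 278  297    2    3    5]]
-0.01 [0.51500748 0.10218455 0.12376873]
0 [0.51496259 0.10773975 0.13376873]
0.01 [0.51491771 0.11329495 0.14376873]
0.022 [0.51486384 0.11996119 0.15576873]
0.03 [0.51482794 0.12440535 0.16376873]
nose bottom in side, col/row (256.5, 243.5) [(0.04, array([256., 257.])), (0.05, array([256., 252.])), (0.06, array([256., 248.])), (0.07, array([256., 243.])), (0.08, array([255., 238.]))]
tool->tray
t 5.75 shift [-424.6    1.4  -16.9] turn 0.0009 F [-0.1  0.7 -0.8] q [ 0.15  0.39 -0.6   1.89  0.27  0.95 -0.57] grip 0.037230092992044155 39.986838698387146
```

```bash
python3 -m inch '[0,0,-8,0,0,0,-20,0,0,0,-32,0,0,0,-40,0,0,0,-44,0]'
python3 -m inch '[-10,0,0,0,-30,0,0,0,-55,0,0,0,-80,0,0,0,-105,0,0,0]'
python3 -m inch '[-25,0,0,0,-50,0,0,0,-75,0,0,0,-100,0,0,0,-125,0,0,0]'
python3 -m inch '[-25,0,0,0,-50,0,0,0,-75,0,0,0,-100,0,0,0,-125,0,0,0]'
python3 -m inch '[-22,0,0,0,-40,0,0,0,-55,0,0,0,-66,1,0,0,-70,1,0,0]'
python3 to.py .5138 -.3025 .074 1.5708
python3 - <<'E'
from h import *
from cell import state,vision
s=state();c=vision.read_camera("side");a=vision.read_camera("top")
cv2.imwrite("pics/e.png",np.hstack([cv2.resize(c["img"][60:240,160:360,::-1],(400,360)),cv2.resize(a["img"][120:300,230:430,::-1],(400,360))]))
E
```

```text
t: 6.25
ee_pos: [0.5126, 0.1223, 0.1784]
tcp_rot: [3.14, -0.0, 1.572]
force: [0.0, -0.7, -1.4]
grip_width: 0.0373
finger_force: 40.0
t: 6.75
ee_pos: [0.5116, 0.0153, 0.1765]
tcp_rot: [-3.141, 0.0, 1.572]
force: [-0.1, -0.5, -0.5]
grip_width: 0.0375
finger_force: 40.0
t: 7.25
ee_pos: [0.5115, -0.1097, 0.1765]
tcp_rot: [-3.141, 0.0, 1.571]
force: [-0.3, -0.2, -0.6]
grip_width: 0.0375
finger_force: 40.0
t: 7.75
ee_pos: [0.5114, -0.2346, 0.1764]
tcp_rot: [-3.141, -0.0, 1.571]
force: [-0.3, -0.2, -1.7]
grip_width: 0.0377
finger_force: 40.0
t: 8.25
ee_pos: [0.5133, -0.3039, 0.1767]
tcp_rot: [-3.141, -0.0, 1.571]
force: [0.2, 0.2, -1.0]
grip_width: 0.0373
finger_force: 40.0
t 8.25 shift [  1.4   0.5 102.7] turn 0.0001 F [ 0.2  0.2 -1. ] q [ 0.78  0.43 -0.44  1.68  0.2   1.08  0.28] grip 0.0373027501627193 39.9868780374527
```

View pics/e.png

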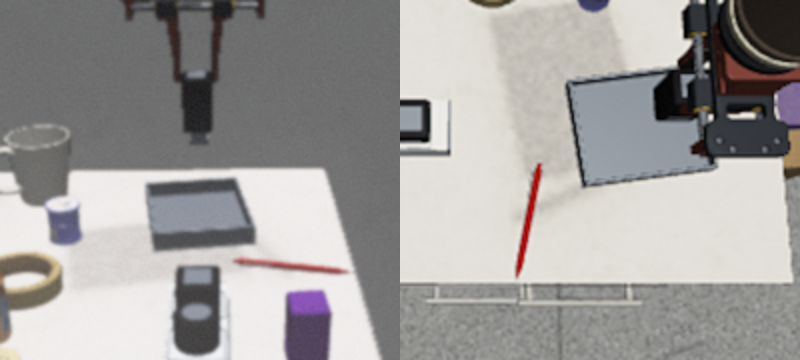

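The adapter hangs level at crop (198,105) above the tray at (200,210), and the other two are still plugged in. I'll lower it and then feel for the floor.

```bash
python3 -m inch '[0,0,15,0,0,0,40,0,0,0,65,0,0,0,85,0,0,0,96,0]'
python3 -m inch '[0,0,1,0,0,0,3,0,0,0,5,0,0,0,6,0,0,0,6,0]'
```

```text
t: 8.85
ee_pos: [0.5124, -0.3012, 0.0784]
tcp_rot: [-3.139, -0.002, 1.573]
force: [-0.1, -0.2, -0.7]
grip_width: 0.0375
finger_force: 40.0
t: 9.35
ee_pos: [0.5137, -0.303, 0.0754]
tcp_rot: [3.141, 0.0, 1.572]
force: [-0.0, -0.6, -0.6]
grip_width: 0.0373
finger_force: 40.0
```

```bash
python3 -m inch '[0,0,0.5,0,0,0,1,0,0,0,1.5,0,0,0,2,0,0,0,2,0]'
python3 -m inch '[0,0,0.3,0,0,0,0.6,0,0,0,0.9,0,0,0,1,0,0,0,1,0]'
```

```text
t: 9.85
ee_pos: [0.5134, -0.3028, 0.0729]
tcp_rot: [-3.141, -0.0, 1.572]
force: [-0.0, -0.1, -0.1]
grip_width: 0.0377
finger_force: 40.0
t: 10.35
ee_pos: [0.5134, -0.3028, 0.0719]
tcp_rot: [-3.142, -0.0, 1.572]
force: [-0.0, 0.2, -0.6]
grip_width: 0.0377
finger_force: 40.0
```

```bash
python3 -m inch '[0,0,0.2,0,0,0,0.4,0,0,0,0.6,0,0,0,0.8,0,0,0,0.8,0]'

```

```text
t: 10.85
ee_pos: [0.5135, -0.303, 0.0717]
tcp_rot: [3.141, 0.0, 1.572]
force: [-1.1, 0.9, 5.9]
grip_width: 0.0374
finger_force: 40.0
```

Contact (6 N). I'll ease off, soften the grip, and open gently.

```bash
python3 -m inch '[0,0,-0.2,0,0,0,-0.3,0,0,0,-0.3,0,0,0,-0.3,0,0,0,-0.3,0]' - 5
python3 -m inch '[0,0,0,0,0,0,0,0,0,0,0,0,0,0,0,0,0,0,0,0]' 41
python3 -m inch '[0,0,0,0,0,0,0,0,0,0,0,0,0,0,0,0,0,0,0,0]' 60
python3 -m inch '[0,0,-5,0,0,0,-15,0,0,0,-30,0,0,0,-50,0,0,0,-70,0]'
python3 -m inch '[0,0,-30,0,0,0,-60,0,0,0,-85,0,0,0,-95,0,0,0,-95,0]'
python3 - <<'E'
from h import *
from cell import state,vision
c=vision.read_camera("side");a=vision.read_camera("wrist")
cv2.imwrite("pics/f.png",np.hstack([cv2.resize(c["img"][100:280,160:360,::-1],(400,360)),cv2.resize(a["img"][:,:,::-1],(400,360))]))
E
```

```text
t: 11.35
ee_pos: [0.5136, -0.3029, 0.0716]
tcp_rot: [3.141, 0.0, 1.572]
force: [-0.4, 0.4, 5.3]
grip_width: 0.0379
finger_force: 5.0
t: 11.85
ee_pos: [0.5134, -0.3028, 0.0713]
tcp_rot: [-3.141, -0.0, 1.572]
force: [-0.5, -0.6, 1.3]
grip_width: 0.0413
finger_force: 0.0
t: 12.35
ee_pos: [0.5135, -0.3028, 0.0715]
tcp_rot: [3.142, 0.0, 1.572]
force: [0.4, 0.8, -0.5]
grip_width: 0.0601
finger_force: 0.0
t: 12.85
ee_pos: [0.5137, -0.3029, 0.1435]
tcp_rot: [3.141, 0.0, 1.572]
force: [0.5, -0.0, -0.4]
grip_width: 0.06
finger_force: 0.0
t: 13.35
ee_pos: [0.5142, -0.3031, 0.2386]
tcp_rot: [3.139, 0.002, 1.572]
force: [1.0, -0.3, -0.5]
grip_width: 0.0601
finger_force: 0.0
```

View pics/f.png

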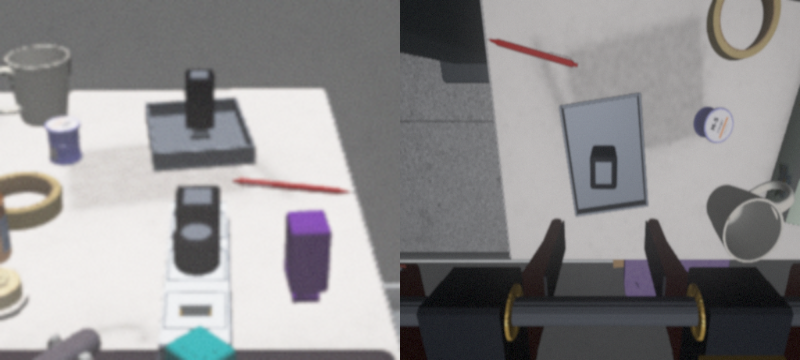

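The tall adapter stands upright in the tray, at side crop (200,100) and wrist crop (603,168). The other two are still plugged in and the gripper is clear.

```bash
python3 -c "
from cell import order
print(order.close_job())"
```

```text
the job is handed in; nothing more can be done
None
```

The tall adapter is out of the socket strip and standing upright in the grey tray, the low square and round adapters are still plugged in, and the job was handed in at about 13.5 s; no verdict came back.

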